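Pack the porcelain mixing dishes into the paint box

TASK

Swing the lid of the wooden paint box up and back until it stands fully open by itself, upright or just past it; then, one after another, gently set the largest porcelain dish on the middle of the cork pad in the box, the middle dish in its well, the smallest dish in the middle one's well, and the cover on the smallest, all upright. Then lower the lid fully shut without slamming it, and leave the bottle, tumbler and purple case where they are.

Things in the scene. Friction and masses are not known exactly. Their poses are not given: they have to be found in the camera images.
- large_center (a point): White porcelain round mixing dish, largest of three: 70 mm across, 22 mm high, upright side (grip here), lowest 6 mm tapering to a foot 60 mm across; round well in its top 62 mm across, 9 mm deep. Point: its centre, 11 mm above its underside; z up.
- medium_center (a point): White porcelain round mixing dish, middle one of three: 54 mm across, 22 mm high, upright side (grip here), lowest 6 mm tapering to a foot 44 mm across; round well in its top 46 mm across, 9 mm deep. Stacked, it stands on the floor of the largest dish's well: centre 13 mm above that dish's centre, top 13 mm above its rim. Point: its centre, 11 mm above its underside; z up.
- small_center (a point): White porcelain round mixing dish, smallest of three: 39 mm across, 22 mm high, upright side (grip here), lowest 6 mm tapering to a foot 29 mm across; round well in its top 31 mm across, 9 mm deep. Stacked, it stands on the floor of the middle dish's well: centre 13 mm above that dish's centre, top 13 mm above its rim. Point: its centre, 11 mm above its underside; z up.
- cover_center (a point): White porcelain cover, 21 mm high: disc 39 mm across, 3 mm thick; upright round knob on top, 14 mm across, 13 mm high (grip here); plug under the disc 23 mm across, 5 mm deep, on which it stands. Plug goes in the smallest dish's well, disc on its rim. Point: on the axis 10.5 mm above the plug's underside, 10.5 mm below the knob's top; seated, 16.5 mm above the smallest dish's centre.
- box_pad (a point): Centre of the top of the round cork pad (82 mm across) on the floor of the fixed wooden paint box, 10 mm above the table; x, y along the box's sides, z up. Box outside 160 mm along x, 200 mm along y, walls 7 mm, wall top 80 mm above the table. Lid hinge line: along y, on the +x side (roughly the robot's left), 80 mm from this point along +x and 73 mm above it.
- lid (a joint): Angle of the box lid (rad): 0 shut, grows as it opens, stop at 1.8 just past upright. Starts partly open, 0.8 to 1.2. A stiff friction hinge holds it wherever it is left; about 1 to 5 N at the free edge moves it (push the edge towards the hinge side to open; push the outer face over and down to shut).
- lid_edge (a point): Middle of the lid's free edge. The lid is a flat wooden panel, 160 mm from hinge line to free edge, 200 mm along the hinge line, 6 mm thick; the point is half-way through its thickness. x runs from free edge to hinge, z out of the outer (top) face. Shut, it lies 83 mm above the table, on the box's side opposite the hinge.
- bottle: White plastic bottle standing upright, 60 mm across, 150 mm tall; a bystander, leave it. Origin at the centre of its underside.
- tumbler: Clear empty water tumbler, 72 mm across the mouth, 85 mm tall; a bystander, leave it. Origin at the centre of its underside.
- case: Closed purple pencil case, 70 x 170 x 32 mm, long side along its y; a bystander, leave it. Origin at the centre of its underside.
Mind the look-alikes: they are no part of the job. Leave any green or orange look-alike of the part that bears large_center alone.

How it is judged:
On the way, in this order (a step that is already met when the one before it is completed fails the run):
1. the lid is swung up and back until it stands open by itself (value of joint lid above 1.4 rad and contact force between each of the arm, the fingers and lid below 0.1 N), for 0.2 s.
2. the largest dish stands on the cork pad in the box, let go (horizontal distance between large_center and box_pad below 0.015 m and z of large_center in the frame of box_pad between 0.008 and 0.014 m and angle between large_center's own z axis and vertical below 0.12 rad and contact force between the fingers and large below 0.1 N and linear speed of large below 0.02 m/s), for 0.2 s.
3. the middle dish sits in the well of the largest, let go (horizontal distance between large_center and box_pad below 0.015 m and z of large_center in the frame of box_pad between 0.008 and 0.014 m and angle between each of large_center, medium_center's own z axis and vertical below 0.12 rad and horizontal distance between medium_center and large_center below 0.007 m and z of medium_center in the frame of large_center between 0.01 and 0.016 m and contact force between the fingers and medium below 0.1 N and linear speed of medium below 0.02 m/s), for 0.2 s.
4. the smallest dish sits in the well of the middle one, let go (horizontal distance between large_center and box_pad below 0.015 m and z of large_center in the frame of box_pad between 0.008 and 0.014 m and angle between each of large_center, medium_center, small_center's own z axis and vertical below 0.12 rad and horizontal distance between medium_center and large_center below 0.007 m and z of medium_center in the frame of large_center between 0.01 and 0.016 m and horizontal distance between small_center and medium_center below 0.007 m and z of small_center in the frame of medium_center between 0.01 and 0.016 m and contact force between the fingers and small below 0.1 N and linear speed of small below 0.02 m/s), for 0.2 s.
5. the cover sits on the smallest dish, let go (horizontal distance between large_center and box_pad below 0.015 m and z of large_center in the frame of box_pad between 0.008 and 0.014 m and angle between each of large_center, medium_center, small_center, cover_center's own z axis and vertical below 0.12 rad and horizontal distance between medium_center and large_center below 0.007 m and z of medium_center in the frame of large_center between 0.01 and 0.016 m and horizontal distance between small_center and medium_center below 0.007 m and z of small_center in the frame of medium_center between 0.01 and 0.016 m and horizontal distance between cover_center and small_center below 0.007 m and z of cover_center in the frame of small_center between 0.0135 and 0.0195 m and contact force between the fingers and cover below 0.1 N and linear speed of cover below 0.02 m/s), for 0.2 s.
6. the lid is lowered shut over the stack (value of joint lid below 0.06 rad), for 0.2 s.
At the end, for the whole second after the job is handed in: Lid shut (under 0.06 rad); largest dish on the pad within 15 mm of its centre; middle dish in it, smallest in that, cover on top, each within 7 mm of the axis of the piece below, seated within 3 mm of height, upright within 0.12 rad, at rest (value of joint lid below 0.06 rad and horizontal distance between large_center and box_pad below 0.015 m and z of large_center in the frame of box_pad between 0.008 and 0.014 m and angle between each of large_center, medium_center, small_center, cover_center's own z axis and vertical below 0.12 rad and horizontal distance between medium_center and large_center below 0.007 m and z of medium_center in the frame of large_center between 0.01 and 0.016 m and horizontal distance between small_center and medium_center below 0.007 m and z of small_center in the frame of medium_center between 0.01 and 0.016 m and horizontal distance between cover_center and small_center below 0.007 m and z of cover_center in the frame of small_center between 0.0135 and 0.0195 m and linear speed of each of large, medium, small, cover below 0.02 m/s); the robot touches nothing.
It fails at once if a porcelain piece is dropped (falls freely, faster than 0.6 m/s) ((contact force between the fingers and large below 0.05 N and linear speed of large above 0.6 m/s) or (contact force between the fingers and medium below 0.05 N and linear speed of medium above 0.6 m/s) or (contact force between the fingers and small below 0.05 N and linear speed of small above 0.6 m/s) or (contact force between the fingers and cover below 0.05 N and linear speed of cover above 0.6 m/s)).
It fails at once if the lid is slammed (falls or is thrown shut faster than 3 rad/s) (velocity of joint lid below -3 rad/s).
It fails at once if the bottle, tumbler or purple case is shifted by more than 25 mm or tipped (distance of any of bottle, tumbler, case from where it was at the start of the episode above 0.025 m or angle between any of bottle, tumbler, case's own z axis and vertical above 0.3 rad).
It also fails if it takes over 144 s, if anything falls off the work surface, if the arm or the gripper's body presses on something with over 40 N, if the wrist force passes 120 N, or if a joint passes its speed limit or range.

ROBOT

A 6-joint arm with a two-finger parallel gripper is mounted at the origin on the work surface. World frame = base frame: x ahead of the robot, y to its left, z up, the work surface at z = 0. Lengths are in m, angles in rad, forces in N, time in s.
With the tool pointing down it reaches from about 0.35 to 0.95 m from the base axis. Payload 17.4 kg.
Tool frame: the origin (TCP) lies at the very end of the fingers, on their centre line; the grasp point (between the pads) lies 19 mm behind it; z points along the fingers, y is the line along which they close (so a half turn about z gives the same grasp; the last joint's range is limited). The gripper opens to 93 mm and grips with 3 to 60 N. Pads are 15 mm wide; open, the fingers measure 128 mm over their backs; the gripper's body (75 mm by 188 mm) begins 65 mm behind the grasp point.
Start: joints at [1.14, 0.116, 1.442, -0, 1.584, -0.038], TCP at [0.258, 0.624, 0.219] pointing down, gripper open.
Joint ranges: [-2.83, 2.83], [-0.83, 2.19], [0.07, 2.5], [-1.14, 4.28], [0.01, 3], [-2.97, 2.97]. Speed limits (rad/s): [1.89, 1.89, 2.22, 3.14, 3.14, 3.14].

INTERFACE

Orientations are given as a unit quaternion [x, y, z, w].
In Python, from rig import get_obs, grab_frame, camera_info, job_done, recognise, tip_of gives the robot as it stands. The module is installed in compiled form; this text tells all that it offers.
- The arm moves only by the shell command python3 -m pendant 'ROWS' [OPENING] [FORCE]. ROWS is JSON, a list of rows, each a list of 2 entries, a list of its own where there are three numbers: the shift along the world's x, y, z each as a share of 0.25 m, from -1 to 1, then the turn, a rotation vector about the world's x, y, z each as a share of pi/4 rad, from -1 to 1. A call has exactly 5 rows; each row shifts and turns the commanded pose from where the row before left it; what a row does not reach is not made up. A row lasts 1/12 s, in which the tool goes at most 41.7 mm and 7.16 degrees, less where a joint would pass 70% of its speed; a pose out of reach is approached as far as the arm can. A call with a number of a shift or a turn outside -1 to 1 is refused whole. A call with a gripper value outside its range is refused whole. OPENING is the closure, from 0 (fully open) to 1 (shut), set as the call begins (- or left out, the last holds). The fingers move at their own pace and stop on an object; FORCE is the grip in N (left out, the last holds). Time passes only in rows, so rows that do not move let the fingers close, or fill a call up. It gives the time, the measured TCP pose, the force, the opening and the grip force at its end, in the units of the state.
- get_obs(): the state, without advancing time (a new reading comes with each control period).
- grab_frame(name): name is "scene" or "top" or "wrist"; returns the picture (480x640x3 uint8, red, green, blue); there is no depth.
- camera_info(name): a dict with "K" (3x3 intrinsics, pixels), "R" (3x3) and "t" (3): a world point X has camera coordinates R X + t; the wrist camera has in their place "hand_eye" (4x4, takes a point from camera to tool coordinates, whose origin is the TCP and whose axes are the flange's). Camera axes: x right, y down, z forward; pixel columns grow to the right and rows downward; lengths in m; the calibration is good to about 2 mm. A picture is of the moment at which its call begins: read the wrist's pose just before it. camera_info takes no time and is no camera call.
- job_done(): hands the job in; it is judged then, once.
Trained networks look in the newest picture that a camera, given by its name, has taken for a name from the list of things; names that differ only in an ending like _2 or _b are one class to them, and where a whole thing is asked for, a point or a joint stands for the part that bears it (a point fixed in the world has none). Each returns a list of dicts, best first, with "confidence" (0 to 1); they miss things now and then, are a little off and sometimes report something else, mostly with a low value. They report only what shows in the picture. A call takes as long as a camera call. They do not tell look-alikes from the thing itself.
- recognise(camera, thing): "location" ([x, y, z] in m, in the coordinates of the camera as it stood for that picture, good to about 4 mm: the middle of the surface that is visible of it).
- tip_of(camera, thing): "location" ([x, y, z] in m, in the coordinates of the camera as it stood for that picture, good to about 4 mm: a listed point, or the origin of a listed thing).
The state is a dict: "time": time; "qpos": joint angles; "joint_vel": joint speeds; "effort": joint torques, N m; "position": TCP position; "tool_rot": TCP orientation; "ft_force": force on the tool from outside, world axes, zero at the start; "torque": the same for the moment, N m; "width": opening from 0.0 (shut) to 1.0 (fully open); "finger_force": force on a finger pad.
Only numpy, scipy, OpenCV 4.12 (cv2) and the standard library are available. Lean on these libraries where they do the work, as an engineer would, in place of code of your own. Each camera call takes 0.05 s, during which the arm holds its last target. There are 200 camera calls.

## Working session

There is one attempt and no reset: what is moved stays moved. The work goes in short steps, Python scripts to look and compute and a shell command to move; the robot and the scene stay as the last step left them, time stands still between calls to the robot, and variables do not carry over. Pictures are saved under pics/ and viewed, at most 14 in all, crops included, and the job is handed in when it is done.

```bash
mkdir -p pics
cat > h.py <<'E'
import numpy as np, cv2
from rig import *
from scipy.spatial.transform import Rotation as Rot
def cam2w(cam,p,obs=None):
    c=camera_info(cam); p=np.array(p)
    if cam=="wrist":
        o=obs or get_obs(); T=np.array(c["hand_eye"])
        q=T[:3,:3]@p+T[:3,3]
        return Rot.from_quat(o["tool_rot"]).as_matrix()@q+np.array(o["position"])
    return np.array(c["R"]).T@(p-np.array(c["t"]))
def snap(cam,fn):
    o=get_obs(); im=grab_frame(cam); cv2.imwrite("pics/"+fn,im[:,:,::-1]); return o,im
def pix2w(cam,u,v,z,o=None):
    K=np.array(camera_info(cam)["K"]); d=np.linalg.inv(K)@[u,v,1]
    a=cam2w(cam,[0,0,0],o); b=cam2w(cam,d,o); return a+(b-a)*(z-a[2])/(b-a)[2]
E
python3 - <<'E'
from h import *
o=get_obs(); print(o)
for c in ("top","scene"):
    snap(c,c+"0.png")
    for t in ["large_center","medium_center","small_center","cover_center","box_pad","lid_edge","bottle","tumbler","case"]:
        r=tip_of(c,t); print(c,t,[(round(x["confidence"],2),np.round(cam2w(c,x["location"]),3).tolist()) for x in r[:4]])
E
```

```text
{'time': 0.0, 'qpos': array([ 1.14024809e+00,  1.16475701e-01,  1.44227866e+00, -3.83267986e-05,
        1.58400601e+00, -3.78034293e-02]), 'joint_vel': array([-0.00034816,  0.00257442,  0.00033187, -0.00044444,  0.00119913,
        0.00129082]), 'effort': array([ 6.64825166e-04, -7.21237493e+01, -6.22641635e+01,  7.81187508e-02,
        2.34316156e-02, -1.41764490e-04]), 'position': array([0.2582718 , 0.62340406, 0.2179038 ]), 'tool_rot': array([ 1.95112949e-01,  9.80780605e-01, -5.72373027e-04, -1.16841442e-04]), 'ft_force': array([ 0.02928423, -0.16883104, -0.11537043]), 'torque': array([-0.02506823, -0.00301915,  0.0387957 ]), 'finger_force': 0.0, 'width': 0.9997912752296655}
top large_center [(0.96, [0.337, -0.124, 0.008]), (0.77, [0.45, -0.143, 0.011]), (0.77, [0.233, -0.252, 0.011]), (0.65, [0.328, -0.351, 0.015])]
top medium_center [(0.88, [0.581, -0.126, 0.012])]
top small_center [(0.96, [0.443, -0.316, 0.01])]
top cover_center [(0.76, [0.588, -0.306, 0.011])]
top box_pad [(0.31, [0.581, -0.124, 0.01])]
top lid_edge [(0.85, [0.508, 0.12, 0.215]), (0.16, [0.453, -0.14, 0.015])]
top bottle [(0.92, [0.746, 0.113, 0.0])]
top tumbler [(0.67, [0.745, -0.0, 0.001])]
top case [(0.8, [0.754, -0.209, 0.002])]
scene large_center [(0.92, [0.447, -0.141, 0.014]), (0.86, [0.333, -0.246, 0.011]), (0.84, [0.33, -0.123, 0.006]), (0.84, [0.227, -0.253, 0.012])]
scene medium_center [(0.72, [0.58, -0.129, 0.012])]
scene small_center [(0.59, [0.441, -0.32, 0.014]), (0.17, [0.743, -0.004, 0.005])]
scene cover_center [(0.6, [0.589, -0.303, 0.012])]
scene box_pad [(0.95, [0.489, 0.119, 0.014])]
scene lid_edge [(0.93, [0.505, 0.121, 0.214])]
scene bottle [(0.71, [0.74, 0.106, -0.002])]
scene tumbler [(0.91, [0.742, -0.002, 0.003]), (0.53, [0.58, -0.125, 0.013])]
scene case [(0.55, [0.747, -0.205, -0.0])]
```

View pics/top0.png

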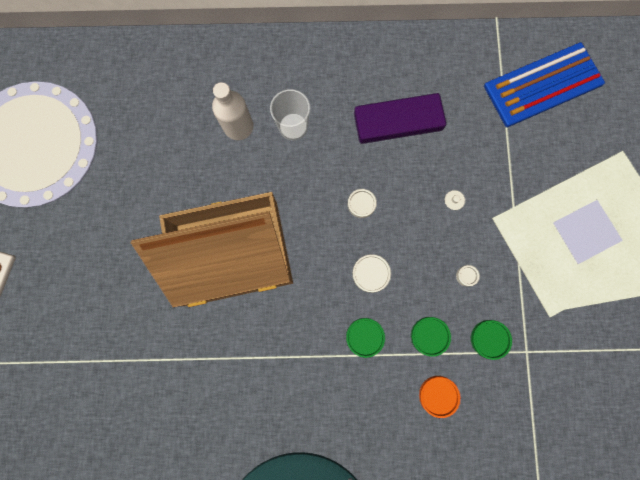

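View pics/scene0.png

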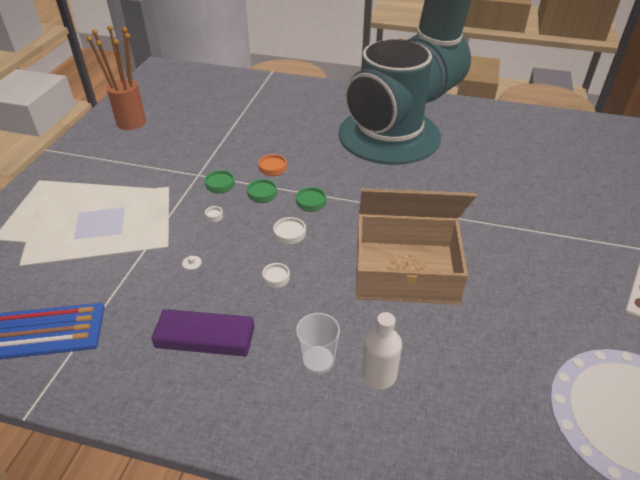

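The top view has the box at (215,250), with hinges at (197,303) and (267,288) on the robot's side. The white dishes are the large one (372,274), medium (362,203), small (468,276) and the cover (455,200). The green and orange look-alikes are below them.

Run:
```python
from h import *
def yaw(a,b): d=a-b; return np.degrees(np.arctan2(d[1],d[0]))
for n,a,b,z in [("hinge",(175,306),(291,283),.08),("hingetabs",(197,303),(267,288),.08),("front",(162,215),(272,194),.08),("lidedge",(133,241),(272,213),.215)]:
    A=pix2w("top",*a,z);B=pix2w("top",*b,z); print(n,A.round(3),B.round(3),((A+B)/2).round(3),yaw(A,B))
print(pix2w("top",372,271,.022),pix2w("top",362,202,.022),pix2w("top",468,275,.022),pix2w("top",455,200,.01))
print(camera_info("wrist"))
```

```text
hinge [0.398 0.198 0.08 ] [0.432 0.003 0.08 ] [0.415 0.101 0.08 ] 99.90816234800286
hingetabs [0.402 0.161 0.08 ] [0.424 0.044 0.08 ] [0.413 0.103 0.08 ] 100.78963555766873
front [0.554 0.226 0.08 ] [0.588 0.035 0.08 ] [0.571 0.13  0.08 ] 99.86479687660177
lidedge [0.488 0.215 0.215] [0.524 0.019 0.215] [0.506 0.117 0.215] 100.38522277562512
[ 0.45357911 -0.14146499  0.022     ] [ 0.58384185 -0.1277836   0.022     ] [ 0.44228995 -0.31707824  0.022     ] [ 0.58666182 -0.30680388  0.01      ]
{'K': array([[403.90412982,   0.        , 317.36367882],
       [  0.        , 403.90412982, 245.40856579],
       [  0.        ,   0.        ,   1.        ]]), 'hand_eye': array([[ 7.30817538e-04, -9.53570834e-01, -3.01167944e-01,
         8.31647657e-02],
       [ 9.99999663e-01,  5.84253889e-04,  5.76720818e-04,
         1.44566481e-04],
       [-3.73985609e-04, -3.01168264e-01,  9.53570940e-01,
        -1.66143001e-01],
       [ 0.00000000e+00,  0.00000000e+00,  0.00000000e+00,
         1.00000000e+00]])}
```

```bash
python3 -m pendant '[[[0.0455,-0.08,0.066],[0,0,-0.1311]],[[0.0455,-0.08,0.066],[0,0,-0.1311]],[[0.0455,-0.08,0.066],[0,0,-0.1311]],[[0.0455,-0.08,0.066],[0,0,-0.1311]],[[0.0455,-0.08,0.066],[0,0,-0.1311]]]' 1 20
python3 -m pendant '[[[0.0455,-0.08,0],[0,0,-0.1311]],[[0.0455,-0.08,0],[0,0,-0.1311]],[[0.0455,-0.08,0],[0,0,-0.1311]],[[0.0455,-0.08,0],[0,0,-0.1311]],[[0.0455,-0.08,0],[0,0,-0.1311]]]' 
python3 -m pendant '[[[0.0455,-0.08,0],[0,0,-0.1311]],[[0.0455,-0.08,0],[0,0,-0.1311]],[[0.0455,-0.08,0],[0,0,-0.1311]],[[0.0455,-0.08,0],[0,0,-0.1311]],[[0.0455,-0.08,0],[0,0,-0.1311]]]' 
python3 -m pendant '[[[0.0455,-0.08,0],[0,0,-0.1311]],[[0.0455,-0.08,0],[0,0,-0.1311]],[[0.0455,-0.08,0],[0,0,-0.1311]],[[0.0455,-0.08,0],[0,0,-0.1311]],[[0.0455,-0.08,0],[0,0,-0.1311]]]' 
python3 -m pendant '[[[0.0455,-0.08,0],[0,0,-0.1311]],[[0.0455,-0.08,0],[0,0,-0.1311]],[[0.0455,-0.08,0],[0,0,-0.1311]],[[0.0455,-0.08,0],[0,0,-0.1311]],[[0.0455,-0.08,0],[0,0,-0.1311]]]'
python3 - <<'E'
from h import *
o=get_obs();R=Rot.from_quat(o["tool_rot"]).as_matrix();print(o["position"],R.round(3).tolist(),o["qpos"].round(2))
E
```

```text
time: 1.42
position: [0.3156, 0.5226, 0.302]
tool_rot: [0.441, 0.898, 0.0, 0.0]
ft_force: [-0.8, 0.4, 1.0]
width: 0.69
finger_force: 0.0
time: 1.83
position: [0.3725, 0.4226, 0.3012]
tool_rot: [0.655, 0.756, 0.0, 0.0]
ft_force: [0.3, -1.1, -0.1]
width: 0.332
finger_force: 0.0
time: 2.25
position: [0.4294, 0.3225, 0.3013]
tool_rot: [0.826, 0.564, 0.0, -0.0]
ft_force: [-0.1, 0.3, -0.5]
width: 0.012
finger_force: 0.0
time: 2.67
position: [0.4863, 0.2225, 0.3013]
tool_rot: [0.942, 0.336, 0.0, -0.0]
ft_force: [-0.6, -0.1, -0.3]
width: 0.002
finger_force: 0.0
time: 3.08
position: [0.5432, 0.1225, 0.3013]
tool_rot: [0.996, 0.085, 0.0, -0.0]
ft_force: [0.3, -1.0, -0.9]
width: -0.002
finger_force: 0.0
[0.54315594 0.12250285 0.30128301] [[0.986, 0.169, 0.0], [0.169, -0.986, 0.0], [0.0, -0.0, -1.0]] [ 0.18 -0.15  1.57  0.    1.72  1.58]
```

```bash
python3 -m pendant '[[[0,0,-0.089],[0,0,0]],[[0,0,-0.089],[0,0,0]],[[0,0,-0.089],[0,0,0]],[[0,0,-0.089],[0,0,0]],[[0,0,-0.089],[0,0,0]]]' 
for i in 1 2; do python3 -m pendant '[[[-0.0394,-0.007,0],[0,0,0]],[[-0.0394,-0.007,0],[0,0,0]],[[-0.0394,-0.007,0],[0,0,0]],[[-0.0394,-0.007,0],[0,0,0]],[[-0.0394,-0.007,0],[0,0,0]]]'; done
python3 -m pendant '[[[-0.0315,-0.0056,0],[0,0,0]],[[-0.0315,-0.0056,0],[0,0,0]],[[0,0,0],[0,0,0]],[[0,0,0],[0,0,0]],[[0,0,0],[0,0,0]]]'
python3 - <<'E'
from h import *
snap("scene","scene1.png")
for c in ("scene","top"):
    if c=="top": grab_frame(c)
    for t in ("lid_edge","box_pad"):
        for x in tip_of(c,t)[:2]: print(c,t,x["confidence"],cam2w(c,x["location"]))
E
```

```text
time: 3.5
position: [0.5427, 0.1235, 0.1889]
tool_rot: [0.996, 0.087, 0.0, -0.0]
ft_force: [1.1, 1.3, 0.3]
width: 0.003
finger_force: 0.0
time: 3.92
position: [0.4931, 0.1148, 0.192]
tool_rot: [0.996, 0.087, 0.002, -0.0]
ft_force: [3.0, 1.3, 3.9]
width: 0.005
finger_force: 1.8
time: 4.33
position: [0.4431, 0.1059, 0.1898]
tool_rot: [0.996, 0.087, -0.0, 0.0]
ft_force: [1.9, -0.1, 1.7]
width: 0.003
finger_force: 1.0
time: 4.75
position: [0.4285, 0.1033, 0.1898]
tool_rot: [0.996, 0.087, -0.0, 0.0]
ft_force: [-1.8, 0.3, -0.0]
width: 0.003
finger_force: 0.0
scene lid_edge 0.76 [0.4114218  0.10501837 0.24629525]
top box_pad 0.97 [0.49486723 0.121533   0.01311961]
```

View pics/scene1.png

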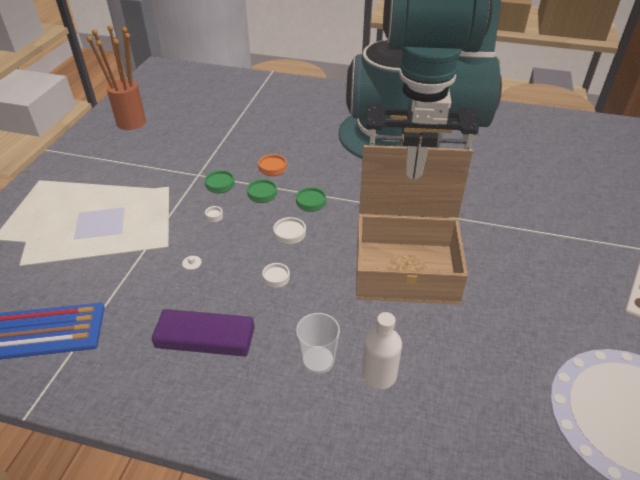

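```bash
python3 -m pendant '[[[-0.0158,-0.0028,0],[0,0,0]],[[-0.0158,-0.0028,0],[0,0,0]],[[-0.0079,-0.0014,0],[0,0,0]],[[0,0,0],[0,0,0]],[[0.0315,0.0056,0],[0,0,0]]]'
python3 -m pendant '[[[0.05,0.0085,0],[0,0,0]],[[0.05,0.0085,0],[0,0,0]],[[0.05,0.0085,0],[0,0,0]],[[0.05,0.0085,0],[0,0,0]],[[0,0,0],[0,0,0]]]' 0
python3 -m pendant '[[[-0.015,-0.1012,0],[0,0,0]],[[-0.015,-0.1012,0],[0,0,0]],[[-0.015,-0.1012,0],[0,0,0]],[[-0.015,-0.1012,0],[0,0,0]],[[-0.015,-0.1012,0],[0,0,0]]]'
python3 -m pendant '[[[-0.015,-0.1012,-0.048],[0,0,0]],[[-0.015,-0.1012,-0.048],[0,0,0]],[[-0.015,-0.1012,-0.048],[0,0,0]],[[-0.015,-0.1012,-0.048],[0,0,0]],[[-0.015,-0.1012,-0.048],[0,0,0]]]'
cat >> h.py <<'E'
def look(t,fn):
    o,im=snap("wrist",fn)
    for f in (tip_of,recognise):
        for x in f("wrist",t)[:3]: print(t,f.__name__,round(x["confidence"],2),cam2w("wrist",x["location"],o).round(4))
    print("tcp",o["position"].round(4)); return o,im
def circ(o,im,r,z,near):
    "bright disc of outer radius r at height z near xy: bounding circle of white blob"
    m=((im.min(2)>120)&(im.max(2).astype(int)-im.min(2)<60)).astype(np.uint8)
    m=cv2.morphologyEx(m,cv2.MORPH_CLOSE,np.ones((9,9),np.uint8))
    for c in cv2.findContours(m,cv2.RETR_EXTERNAL,cv2.CHAIN_APPROX_NONE)[0]:
        if cv2.contourArea(c)<400: continue
        P=np.array([pix2w("wrist",*p[0],z,o)[:2] for p in c],np.float32)
        (x,y),R=cv2.minEnclosingCircle(P)
        if np.hypot(x-near[0],y-near[1])<.06: print("circ",round(x,4),round(y,4),"R",round(R,4),"box mid",((P.min(0)+P.max(0))/2).round(4))
E
python3 - <<'E'
from h import *
o,im=look("large_center","w1.png"); circ(o,im,.035,.022,(.45,-.141))
im=grab_frame("scene")
for x in tip_of("scene","lid_edge")[:2]: print(x["confidence"],cam2w("scene",x["location"]))
for x in tip_of("scene","box_pad")[:2]: print(x["confidence"],cam2w("scene",x["location"]))
E
```

```text
time: 5.47
position: [0.426, 0.1029, 0.1902]
tool_rot: [0.996, 0.087, 0.0, -0.0]
ft_force: [0.8, 0.2, 1.0]
width: 0.007
finger_force: 0.0
time: 5.88
position: [0.4781, 0.1117, 0.1894]
tool_rot: [0.996, 0.087, -0.0, 0.0]
ft_force: [0.7, 0.0, -0.0]
width: 0.314
finger_force: 0.0
time: 6.3
position: [0.4572, -0.0161, 0.1899]
tool_rot: [0.996, 0.087, -0.0, -0.0]
ft_force: [0.9, -0.1, -0.6]
width: 0.678
finger_force: 0.0
time: 6.72
position: [0.4384, -0.1427, 0.1295]
tool_rot: [0.996, 0.087, 0.0, 0.0]
ft_force: [0.3, -0.5, -0.0]
width: 0.99
finger_force: 0.0
large_center call 0.72 [ 0.2259 -0.2496  0.0108]
large_center call 0.68 [ 0.332  -0.1283  0.0131]
large_center call 0.63 [ 0.3318 -0.2441  0.0095]
large_center call 0.74 [ 0.246  -0.2437  0.0173]
large_center call 0.7 [ 0.452  -0.1383  0.0161]
large_center call 0.67 [ 0.3364 -0.1274  0.0195]
tcp [ 0.4384 -0.1427  0.1295]Traceback (most recent call last):
  File "<stdin>", line 2, in <module>
  File "h.py", line 27, in circ
    P=np.array([pix2w("wrist",*p[0],z,o)[:2] for p in c],np.float32)
                ~~~~~^^^^^^^^^^^^^^^^^^^
  File "h.py", line 15, in pix2w
    a=cam2w(cam,[0,0,0],o); b=cam2w(cam,d,o); return a+(b-a)*(z-a[2])/(b-a)[2]
  File "h.py", line 5, in cam2w
    c=camera_info(cam); p=np.array(p)
ValueError: time passes only in moves, steps and waits
```

View pics/w1.png

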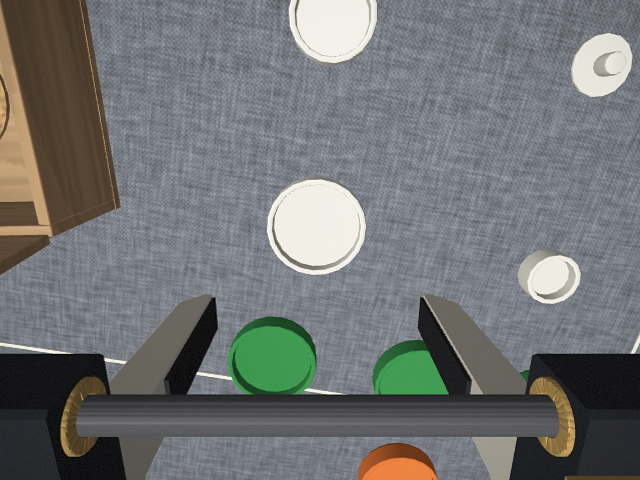

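The wrist view shows the large dish at (316,226), medium (333,20), small (549,277) and the cover (602,65). All of them are clear of the fingers.

```bash
python3 - <<'E'
s=open('h.py').read()
s=s[:s.index("def circ")]+'''
def mapper(cam,o=None):
    c=camera_info(cam);K=np.array(c["K"])
    if cam=="wrist":
        T=np.array(c["hand_eye"]);Rt=Rot.from_quat(o["tool_rot"]).as_matrix();A=Rt@T[:3,:3];a=Rt@T[:3,3]+o["position"]
    else: A=np.array(c["R"]).T;a=-A@np.array(c["t"])
    def f(px,z):
        px=np.atleast_2d(px).astype(float);d=np.c_[px,np.ones(len(px))]@np.linalg.inv(K).T@A.T
        return (a+d*((z-a[2])/d[:,2])[:,None])[:,:2]
    return f
def circ(o,im,z,near=None,thr=140):
    f=mapper("wrist",o);m=((im.min(2)>thr)&(im.max(2).astype(int)-im.min(2)<50)).astype(np.uint8)
    m=cv2.morphologyEx(m,cv2.MORPH_CLOSE,np.ones((5,5),np.uint8))
    for c in cv2.findContours(m,cv2.RETR_EXTERNAL,cv2.CHAIN_APPROX_NONE)[0]:
        if cv2.contourArea(c)<400: continue
        P=f(c[:,0],z).astype(np.float32);(x,y),R=cv2.minEnclosingCircle(P)
        if near is None or np.hypot(x-near[0],y-near[1])<.06: print("circ",c[:,0].mean(0).round(),round(x,4),round(y,4),"R",round(R,4))
'''
open('h.py','w').write(s)
E
python3 - <<'E'
from h import *
o=get_obs(); im=cv2.imread("pics/w1.png")[:,:,::-1]
circ(o,im,.022)
f=mapper("wrist",o); print("cover disc@8mm",f([[599,67]],.008),"knob top",f([[616,63]],.021))
grab_frame("scene")
for t in ("lid_edge","box_pad"):
  for x in tip_of("scene",t)[:2]: print(t,x["confidence"],cam2w("scene",x["location"]))
E
```

```text
circ [495. 455.] 0.2765 -0.3201 R 0.028
circ [548. 273.] 0.4461 -0.3119 R 0.0265
circ [317. 226.] 0.4459 -0.1425 R 0.0484
circ [217. 107.] 0.5176 -0.0661 R 0.0303
circ [601.  66.] 0.5822 -0.2964 R 0.0196
circ [333.  43.] 0.5692 -0.1291 R 0.0334
cover disc@8mm [[ 0.58525414 -0.30395544]] knob top [[ 0.58644225 -0.30554138]]
lid_edge 0.84 [0.39854186 0.09941264 0.243924  ]
box_pad 0.58 [0.48853985 0.11761846 0.01326181]
box_pad 0.35 [ 0.74072573 -0.00182927  0.00311086]
```

```bash
sed -i 's/m=cv2.morphologyEx(m,cv2.MORPH_CLOSE.*/m=cv2.morphologyEx(m,cv2.MORPH_OPEN,np.ones((5,5),np.uint8))/; s/thr=140/thr=170/' h.py
python3 - <<'E'
from h import *
o=get_obs(); im=cv2.imread("pics/w1.png")[:,:,::-1]
circ(o,im,.022)
f=mapper("wrist",o);print(f([[267,226],[365,226],[316,178],[316,274]],.022), f([[518,273],[580,273]],.022))
E
```

```text
circ [547. 275.] 0.4449 -0.3119 R 0.0183
circ [311. 223.] 0.4507 -0.1386 R 0.0348
circ [601.  65.] 0.5853 -0.2957 R 0.0187
circ [331.  22.] 0.5836 -0.1253 R 0.0268
[[ 0.44619604 -0.10439879]
 [ 0.45825355 -0.17220479]
 [ 0.48532366 -0.13246195]
 [ 0.41657269 -0.1445996 ]] [[ 0.44313907 -0.28943706]
 [ 0.45105196 -0.33390827]]
```

```bash
python3 -m pendant '[[[0.05,0.016,-0.06],[0,0,0]],[[0,0,-0.12],[0,0,0]],[[0,0,-0.12],[0,0,0]],[[0,0,-0.12],[0,0,0]],[[0,0,-0.078],[0,0,0]]]' 0
python3 -m pendant '[[[0,0,0],[0,0,0]],[[0,0,0],[0,0,0]],[[0,0,0],[0,0,0]],[[0,0,0],[0,0,0]],[[0,0,0],[0,0,0]]]' 1 20
python3 -m pendant '[[[0,0,0],[0,0,0]],[[0,0,0],[0,0,0]],[[0,0,0.02],[0,0,0]],[[0,0,0.04],[0,0,0]],[[0,0,0.06],[0,0,0]]]' 1 20
```

```text
time: 7.43
position: [0.4511, -0.1362, 0.0033]
tool_rot: [0.996, 0.088, -0.001, -0.0]
ft_force: [0.1, -0.6, -0.2]
width: 1.001
finger_force: 0.0
time: 7.85
position: [0.4525, -0.1377, 0.0073]
tool_rot: [0.996, 0.087, 0.001, 0.0]
ft_force: [-0.4, 2.2, 7.9]
width: 0.74
finger_force: 19.9
time: 8.27
position: [0.451, -0.1374, 0.0358]
tool_rot: [0.996, 0.087, -0.001, -0.0]
ft_force: [-0.1, -0.1, -1.7]
width: 0.742
finger_force: 19.9
```

```bash
python3 -m pendant '[[[0,0,0.124],[0,0,0]],[[0,0,0.124],[0,0,0]],[[0,0,0.124],[0,0,0]],[[0,0,0.124],[0,0,0]],[[0,0,0.124],[0,0,0]]]' 
for i in 1 2; do python3 -m pendant '[[[0.0168,0.1022,0],[0,0,0]],[[0.0168,0.1022,0],[0,0,0]],[[0.0168,0.1022,0],[0,0,0]],[[0.0168,0.1022,0],[0,0,0]],[[0.0168,0.1022,0],[0,0,0]]]'; done
python3 - <<'E'
from h import *
for c in ("scene","top"):
    snap(c,c+"2.png")
    for t in ("box_pad","lid_edge","large_center"):
        for x in tip_of(c,t)[:1]: print(c,t,x["confidence"],cam2w(c,x["location"]))
print(get_obs()["position"])
E
```

```text
time: 8.68
position: [0.4511, -0.1374, 0.1932]
tool_rot: [0.996, 0.087, 0.0, 0.0]
ft_force: [-0.2, 0.1, -1.4]
width: 0.736
finger_force: 19.9
time: 9.1
position: [0.4723, -0.0087, 0.1917]
tool_rot: [0.996, 0.087, 0.001, 0.0]
ft_force: [0.5, -0.2, -0.3]
width: 0.739
finger_force: 19.9
time: 9.52
position: [0.4934, 0.1193, 0.1917]
tool_rot: [0.996, 0.087, 0.001, -0.0]
ft_force: [0.7, -0.3, -0.7]
width: 0.741
finger_force: 19.9
scene box_pad 0.83 [0.4916479 0.1160689 0.0110372]
scene lid_edge 0.92 [0.39862952 0.10129881 0.24404526]
scene large_center 0.96 [ 0.32965746 -0.12469104  0.00430737]
top box_pad 0.67 [0.49128991 0.11861283 0.01418048]
top large_center 0.82 [ 0.32935595 -0.3528613   0.01480263]
[0.4934802  0.1171735  0.19076546]
```

View pics/scene2.png

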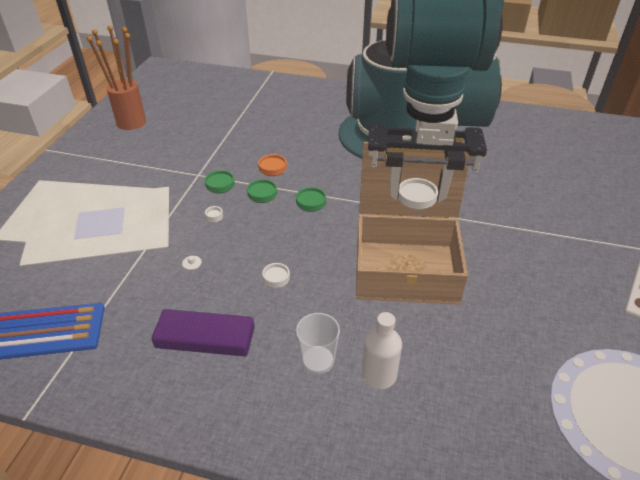

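Run:
```python
from h import *
c=camera_info("scene");K,R,t=[np.array(c[k]) for k in "KRt"]
for x,y in ((.493,.117),(.41,.1),(.35,.09)):
  for z in np.arange(.19,.62,.04):
    p=K@(R@[x,y,z]+t); print(x,round(z,2),(p[:2]/p[2]).round(0),end=' ')
  print()
```

```text
0.493 0.19 [415. 199.] 0.493 0.23 [418. 181.] 0.493 0.27 [421. 162.] 0.493 0.31 [424. 141.] 0.493 0.35 [427. 120.] 0.493 0.39 [430.  97.] 0.493 0.43 [434.  73.] 0.493 0.47 [438.  47.] 0.493 0.51 [442.  20.] 0.493 0.55 [446. -10.] 0.493 0.59 [451. -42.] 
0.41 0.19 [412. 171.] 0.41 0.23 [415. 153.] 0.41 0.27 [417. 134.] 0.41 0.31 [420. 115.] 0.41 0.35 [423.  94.] 0.41 0.39 [426.  72.] 0.41 0.43 [429.  49.] 0.41 0.47 [433.  24.] 0.41 0.51 [436.  -2.] 0.41 0.55 [440. -30.] 0.41 0.59 [444. -60.] 
0.35 0.19 [412. 153.] 0.35 0.23 [414. 135.] 0.35 0.27 [416. 117.] 0.35 0.31 [419.  98.] 0.35 0.35 [422.  77.] 0.35 0.39 [424.  56.] 0.35 0.43 [428.  33.] 0.35 0.47 [431.   9.] 0.35 0.51 [434. -16.] 0.35 0.55 [438. -43.] 0.35 0.59 [442. -72.]
```

```bash
python3 -m pendant '[[[-0.004,0,-0.08],[0,0,0]],[[0,0,-0.08],[0,0,0]],[[0,0,-0.08],[0,0,0]],[[0,0,-0.08],[0,0,0]],[[0,0,-0.08],[0,0,0]]]'
python3 - <<'E'
from h import *
o,im=snap("scene","scene3.png"); cv2.imwrite("pics/scene3c.png",cv2.resize(im[0:300,300:540,::-1],None,fx=2,fy=2))
print(o["qpos"],o["position"])
E
```

```text
time: 10.33
position: [0.4925, 0.1172, 0.0897]
tool_rot: [0.996, 0.087, 0.0, 0.0]
ft_force: [-0.2, 0.2, -2.5]
width: 0.741
finger_force: 19.9
[ 1.83216378e-01 -1.93669245e-01  1.95366765e+00 -5.15988120e-05
  1.38117606e+00  1.58055647e+00] [0.49246836 0.11717009 0.0897383 ]
```

View pics/scene3c.png

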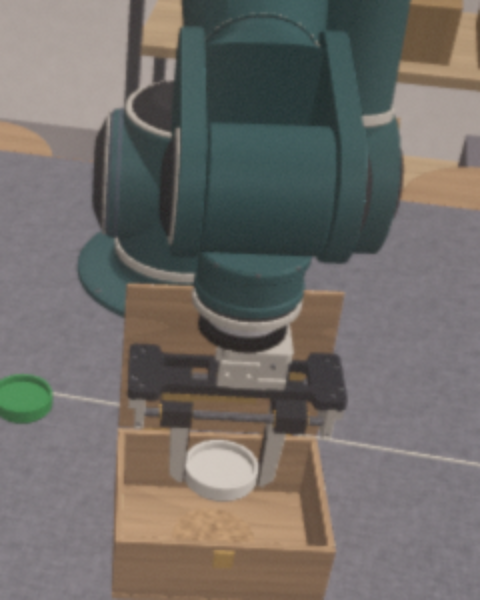

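The wrist drum's underside is about 0.245 m above the TCP, so at the lowest point it stays above the lid's top and in front of it. I'll continue down.

```bash
python3 -m pendant '[[[0,0,-0.08],[0,0,0]],[[0,0,-0.08],[0,0,0]],[[0,0,-0.06],[0,0,0]],[[0,0,-0.04],[0,0,0]],[[0,0,-0.02],[0,0,0]]]' 
python3 -m pendant '[[[0,0,-0.006],[0,0,0]],[[0,0,-0.006],[0,0,0]],[[0,0,0],[0,0,0]],[[0,0,0],[0,0,0]],[[0,0,0],[0,0,0]]]'
```

```text
time: 10.8
position: [0.4922, 0.1175, 0.0197]
tool_rot: [0.996, 0.087, -0.001, 0.0]
ft_force: [0.8, -1.1, -1.7]
width: 0.743
finger_force: 19.9
time: 11.22
position: [0.4928, 0.118, 0.0181]
tool_rot: [0.996, 0.087, 0.0, -0.0]
ft_force: [0.7, -0.1, -1.1]
width: 0.742
finger_force: 19.9
```

```bash
for i in 1 2 3; do python3 -m pendant '[[[0,0,-0.004],[0,0,0]],[[0,0,0],[0,0,0]],[[0,0,0],[0,0,0]],[[0,0,0],[0,0,0]],[[0,0,0],[0,0,0]]]' | egrep 'pos|ft'; done
```

```text
position: [0.493, 0.1181, 0.0172]
ft_force: [-1.2, 0.5, 5.4]
position: [0.4931, 0.1181, 0.017]
ft_force: [-6.2, -1.3, 15.7]
position: [0.4935, 0.1182, 0.0166]
ft_force: [-7.5, -1.3, 19.7]
```

```bash
python3 -m pendant '[[[0,0,0.008],[0,0,0]],[[0,0,0],[0,0,0]],[[0,0,0],[0,0,0]],[[0,0,0],[0,0,0]],[[0,0,0],[0,0,0]]]' 0
python3 -m pendant '[[[0,0,0.02],[0,0,0]],[[0,0,0.12],[0,0,0]],[[0,0,0.16],[0,0,0]],[[0,0,0.16],[0,0,0]],[[0,0,0.16],[0,0,0]]]'
python3 -m pendant '[[[0,0,0.06],[0,0,0]],[[0,0,0],[0,0,0]],[[0,0,0],[0,0,0]],[[0,0,0],[0,0,0]],[[0,0,0],[0,0,0]]]'
python3 - <<'E'
from h import *
o,im=snap("wrist","w2.png"); circ(o,im,.032)
for x in tip_of("wrist","large_center")[:1]+tip_of("wrist","box_pad")[:1]: print(x["confidence"],cam2w("wrist",x["location"],o))
E
```

```text
time: 12.88
position: [0.4924, 0.1179, 0.0162]
tool_rot: [0.996, 0.087, -0.0, 0.0]
ft_force: [-0.9, 0.4, -0.4]
width: 0.993
finger_force: 0.0
time: 13.3
position: [0.492, 0.1178, 0.1734]
tool_rot: [0.996, 0.087, -0.0, 0.0]
ft_force: [0.7, 0.3, 0.7]
width: 0.998
finger_force: 0.0
time: 13.72
position: [0.492, 0.1178, 0.1848]
tool_rot: [0.996, 0.087, -0.001, 0.0]
ft_force: [-0.2, 0.7, -0.8]
width: 1.0
finger_force: 0.0
circ [320. 227.] 0.4903 0.1172 R 0.0355
circ [619. 166.] 0.5823 -0.1076 R 0.025
0.9 [0.4912937  0.11415635 0.02459857]
```

View pics/w2.png

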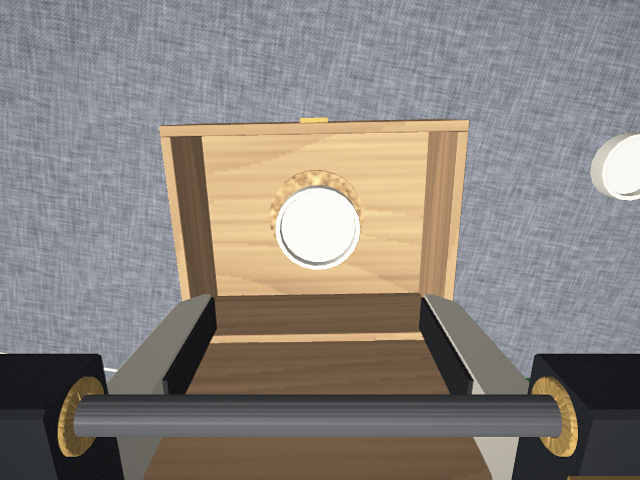

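The large dish's rim is at (318,227) on the pad, whose far edge shows at (316,170). Next I'll check the pad centre.

```bash
python3 - <<'E'
from h import *
o=get_obs();f=mapper("wrist",o);e=f([[316,170],[271,214],[362,212]],.010);print(e, e[0]-.041*np.array([.985,.17]))
E
python3 -m pendant '[[[0.037,-0.098,0],[0,0,0]],[[0.037,-0.098,0],[0,0,0]],[[0.037,-0.098,0],[0,0,0]],[[0.037,-0.098,0],[0,0,0]],[[0.037,-0.098,0],[0,0,0]]]'
python3 -m pendant '[[[0.037,-0.098,0],[0,0,0]],[[0.037,-0.098,0],[0,0,0]],[[0.037,-0.098,0],[0,0,0]],[[0.037,-0.098,-0.1],[0,0,0]],[[0.037,-0.098,-0.1],[0,0,0]]]'
python3 -m pendant '[[[0,0,0],[0,0,0]],[[0,0,0],[0,0,0]],[[0,0,0],[0,0,0]],[[0,0,0],[0,0,0]],[[0,0,0],[0,0,0]]]'
python3 - <<'E'
from h import *
o,im=look("medium_center","w3.png"); circ(o,im,.022)
E
```

```text
[[0.5349985  0.12614228]
 [0.49101676 0.15796375]
 [0.50651668 0.08074811]] [0.4946135  0.11917228]
time: 14.28
position: [0.5389, -0.0058, 0.1859]
tool_rot: [0.996, 0.087, -0.0, -0.0]
ft_force: [0.7, 0.0, -0.6]
width: 1.003
finger_force: 0.0
time: 14.7
position: [0.5858, -0.1285, 0.1366]
tool_rot: [0.996, 0.087, 0.001, 0.0]
ft_force: [0.8, -0.4, -0.2]
width: 1.004
finger_force: 0.0
time: 15.12
position: [0.5853, -0.1263, 0.1377]
tool_rot: [0.996, 0.088, 0.001, 0.0]
ft_force: [-0.8, 0.4, 0.4]
width: 1.001
finger_force: 0.0
medium_center call 0.8 [ 0.5858 -0.1217  0.0091]
medium_center call 0.69 [ 0.5852 -0.1266  0.0121]
tcp [ 0.5853 -0.1263  0.1377]
circ [624. 336.] 0.5497 -0.3786 R 0.0211
circ [  7. 315.] 0.4848 0.1011 R 0.0248
circ [542. 271.] 0.5918 -0.2961 R 0.0189
circ [314. 245.] 0.5841 -0.1266 R 0.028
```

```bash
python3 -m pendant '[[[-0.004,0,-0.12],[0,0,0]],[[0,0,-0.12],[0,0,0]],[[0,0,-0.12],[0,0,0]],[[0,0,-0.1],[0,0,0]],[[0,0,-0.04],[0,0,0]]]' 0
python3 -m pendant '[[[0,0,0],[0,0,0]],[[0,0,0],[0,0,0]],[[0,0,0],[0,0,0]],[[0,0,0],[0,0,0]],[[0,0,0],[0,0,0]]]' 1 15
python3 -m pendant '[[[0,0,0],[0,0,0]],[[0,0,0],[0,0,0]],[[0,0,0],[0,0,0]],[[0,0,0],[0,0,0]],[[0,0,0],[0,0,0]]]' 1 15
python3 -m pendant '[[[0,0,0.02],[0,0,0]],[[0,0,0.04],[0,0,0]],[[0,0,0.06],[0,0,0]],[[0,0,0.08],[0,0,0]],[[0,0,0.08],[0,0,0]]]'
```

```text
time: 15.68
position: [0.5824, -0.1264, 0.008]
tool_rot: [0.996, 0.087, -0.002, -0.001]
ft_force: [-0.2, -0.0, -0.1]
width: 1.003
finger_force: 0.0
time: 16.1
position: [0.5847, -0.1272, 0.0129]
tool_rot: [0.996, 0.087, 0.001, 0.0]
ft_force: [0.1, -0.4, -0.1]
width: 0.692
finger_force: 0.0
time: 16.52
position: [0.5843, -0.1271, 0.0121]
tool_rot: [0.996, 0.087, 0.0, 0.0]
ft_force: [-2.4, 0.8, 5.9]
width: 0.569
finger_force: 14.9
time: 16.93
position: [0.5837, -0.127, 0.0826]
tool_rot: [0.996, 0.087, -0.0, -0.0]
ft_force: [-0.8, -0.5, -0.9]
width: 0.566
finger_force: 14.9
```

```bash
python3 -m pendant '[[[0,0,0.086],[0,0,0]],[[0,0,0.086],[0,0,0]],[[0,0,0.086],[0,0,0]],[[0,0,0.086],[0,0,0]],[[0,0,0.086],[0,0,0]]]'
for i in 1 2; do python3 -m pendant '[[[-0.0373,0.0979,0],[0,0,0]],[[-0.0373,0.0979,0],[0,0,0]],[[-0.0373,0.0979,0],[0,0,0]],[[-0.0373,0.0979,0],[0,0,0]],[[-0.0373,0.0979,0],[0,0,0]]]'; done
python3 -m pendant '[[[0,0,-0.16],[0,0,0]],[[0,0,-0.12],[0,0,0]],[[0,0,-0.08],[0,0,0]],[[0,0,0],[0,0,0]],[[0,0,0],[0,0,0]]]'
python3 - <<'E'
from h import *
o,im=snap("wrist","w4.png"); print(o["position"]);circ(o,im,o["position"][2]+.0095)
E
```

```text
time: 17.35
position: [0.5838, -0.127, 0.1908]
tool_rot: [0.996, 0.087, 0.0, 0.0]
ft_force: [0.9, 0.6, -1.9]
width: 0.568
finger_force: 14.9
time: 17.77
position: [0.5367, -0.0037, 0.1897]
tool_rot: [0.996, 0.087, 0.0, 0.0]
ft_force: [1.1, 0.3, -1.5]
width: 0.569
finger_force: 14.9
time: 18.18
position: [0.49, 0.1187, 0.1897]
tool_rot: [0.996, 0.087, 0.0, -0.0]
ft_force: [0.8, 0.4, -1.3]
width: 0.568
finger_force: 14.9
time: 18.6
position: [0.4905, 0.1176, 0.0993]
tool_rot: [0.996, 0.087, -0.0, 0.0]
ft_force: [0.3, 0.4, -0.4]
width: 0.57
finger_force: 14.9
[0.49049677 0.11763137 0.09933073]
circ [317. 325.] 0.4897 0.1172 R 0.0272
circ [309. 250.] 0.5187 0.1219 R 0.0234
```

View pics/w4.png

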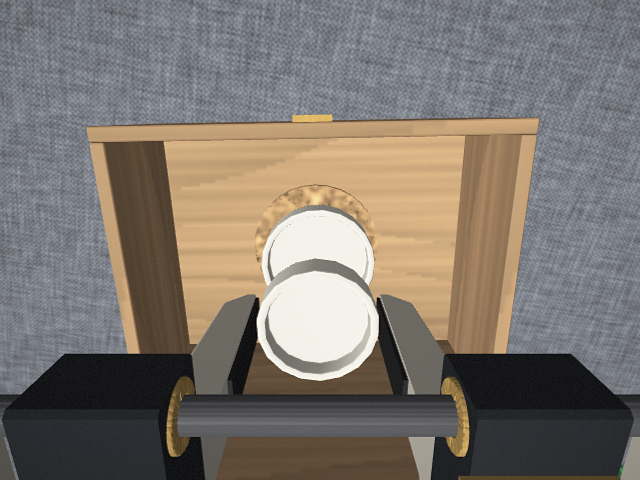

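The held medium dish is at (318,320). The large dish's far rim behind it is at (319,206), with sides at 263 and 375.

Run:
```python
from h import *
o=get_obs();f=mapper("wrist",o);e=f([[319,206],[263,258],[375,258]],.032);print(e, e[0]-.035*np.array([.985,.17]),(e[1]+e[2])/2)
```

```text
[[0.5270282  0.12247878]
 [0.4889187  0.15072673]
 [0.50096666 0.08280102]] [0.4925532  0.11652878] [0.49494268 0.11676388]
```

```bash
python3 -m pendant '[[[0.006,-0.001,-0.08],[0,0,0]],[[0,0,-0.08],[0,0,0]],[[0,0,-0.048],[0,0,0]],[[0,0,-0.024],[0,0,0]],[[0,0,0],[0,0,0]]]'
python3 -m pendant '[[[0,0,-0.006],[0,0,0]],[[0,0,-0.006],[0,0,0]],[[0,0,-0.006],[0,0,0]],[[0,0,0],[0,0,0]],[[0,0,0],[0,0,0]]]'
for i in 1 2; do python3 -m pendant '[[[0,0,-0.004],[0,0,0]],[[0,0,0],[0,0,0]],[[0,0,0],[0,0,0]],[[0,0,0],[0,0,0]],[[0,0,0],[0,0,0]]]' | egrep 'pos|ft'; done
```

```text
time: 19.07
position: [0.4923, 0.1174, 0.0409]
tool_rot: [0.996, 0.087, -0.0, 0.0]
ft_force: [0.2, 0.1, -0.8]
width: 0.571
finger_force: 14.9
time: 19.48
position: [0.4924, 0.1175, 0.0367]
tool_rot: [0.996, 0.087, 0.0, -0.0]
ft_force: [0.2, -0.3, -1.4]
width: 0.57
finger_force: 14.9
position: [0.4923, 0.1174, 0.0354]
ft_force: [-0.2, 0.3, -1.6]
position: [0.4924, 0.1175, 0.035]
ft_force: [-3.9, 0.5, 6.8]
```

```bash
python3 -m pendant '[[[0,0,0.004],[0,0,0]],[[0,0,0],[0,0,0]],[[0,0,0],[0,0,0]],[[0,0,0],[0,0,0]],[[0,0,0],[0,0,0]]]' 0.1
python3 -m pendant '[[[0,0,0.02],[0,0,0]],[[0,0,0.12],[0,0,0]],[[0,0,0.16],[0,0,0]],[[0,0,0.16],[0,0,0]],[[0,0,0.14],[0,0,0]]]' 0
python3 -m pendant '[[[0,0,0],[0,0,0]],[[0,0,0],[0,0,0]],[[0,0,0],[0,0,0]],[[0,0,0],[0,0,0]],[[0,0,0],[0,0,0]]]'
python3 - <<'E'
from h import *
o,im=snap("wrist","w5.png"); circ(o,im,.045,(.49,.117))
E
```

```text
time: 20.73
position: [0.4922, 0.1175, 0.0353]
tool_rot: [0.996, 0.087, -0.0, 0.0]
ft_force: [-0.2, 1.0, 0.2]
width: 0.869
finger_force: 0.0
time: 21.15
position: [0.4921, 0.1174, 0.1884]
tool_rot: [0.996, 0.087, 0.001, -0.0]
ft_force: [0.1, -0.7, -0.7]
width: 1.002
finger_force: 0.0
time: 21.57
position: [0.4918, 0.1174, 0.184]
tool_rot: [0.996, 0.087, -0.001, 0.0]
ft_force: [-0.0, 0.4, 0.3]
width: 0.998
finger_force: 0.0
circ [316. 230.] 0.494 0.1178 R 0.034
```

View pics/w5.png

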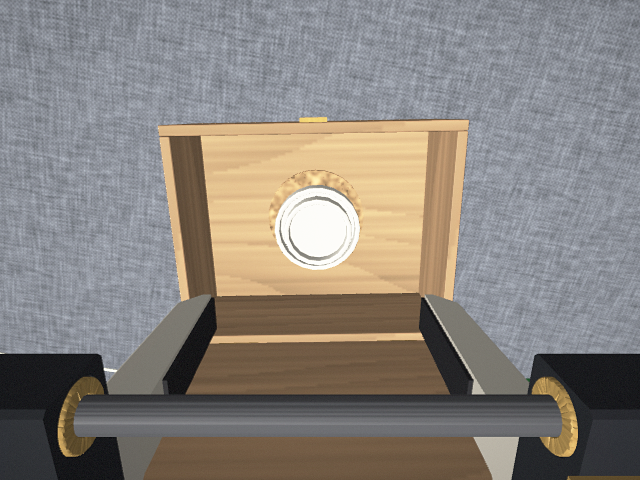

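The medium dish sits concentric in the large one, at (318,229). Next is the small dish.

```bash
for i in 1 2; do python3 -m pendant '[[[-0.0131,-0.1154,0],[0,0,0]],[[-0.0131,-0.1154,0],[0,0,0]],[[-0.0131,-0.1154,0],[0,0,0]],[[-0.0131,-0.1154,0],[0,0,0]],[[-0.0131,-0.1154,0],[0,0,0]]]' >/dev/null; done
python3 -m pendant '[[[-0.0131,-0.1154,-0.044],[0,0,0]],[[-0.0131,-0.1154,-0.044],[0,0,0]],[[-0.0131,-0.1154,-0.044],[0,0,0]],[[-0.0131,-0.1154,-0.044],[0,0,0]],[[-0.0131,-0.1154,-0.044],[0,0,0]]]'
python3 -m pendant '[[[0,0,0],[0,0,0]],[[0,0,0],[0,0,0]],[[0,0,0],[0,0,0]],[[0,0,0],[0,0,0]],[[0,0,0],[0,0,0]]]'
python3 - <<'E'
from h import *
o,im=look("small_center","w6.png"); circ(o,im,.022)
E
```

```text
time: 22.87
position: [0.4424, -0.3166, 0.1291]
tool_rot: [0.996, 0.087, -0.0, -0.0]
ft_force: [0.2, -0.1, -0.1]
width: 0.999
finger_force: 0.0
time: 23.28
position: [0.4435, -0.3145, 0.1309]
tool_rot: [0.996, 0.088, 0.0, 0.0]
ft_force: [-0.5, -0.3, -0.6]
width: 1.0
finger_force: 0.0
small_center call 0.6 [ 0.4386 -0.3156  0.0133]
small_center call 0.79 [ 0.438  -0.3175  0.0161]
tcp [ 0.4435 -0.3145  0.1309]
circ [323. 243.] 0.4432 -0.318 R 0.0192
circ [555. 200.] 0.4798 -0.4771 R 0.1263
circ [343.  24.] 0.5847 -0.3056 R 0.0184
```

```bash
python3 -m pendant '[[[-0.003,-0.012,-0.12],[0,0,0]],[[0,0,-0.12],[0,0,0]],[[0,0,-0.12],[0,0,0]],[[0,0,-0.08],[0,0,0]],[[0,0,-0.034],[0,0,0]]]' 0.3
for i in 1 2; do python3 -m pendant '[[[0,0,0],[0,0,0]],[[0,0,0],[0,0,0]],[[0,0,0],[0,0,0]],[[0,0,0],[0,0,0]],[[0,0,0],[0,0,0]]]' 1 15; done
python3 -m pendant '[[[0,0,0.02],[0,0,0]],[[0,0,0.04],[0,0,0]],[[0,0,0.06],[0,0,0]],[[0,0,0.08],[0,0,0]],[[0,0,0.08],[0,0,0]]]'
```

```text
time: 23.85
position: [0.4413, -0.3171, 0.009]
tool_rot: [0.996, 0.087, -0.001, -0.001]
ft_force: [0.1, 0.5, 0.1]
width: 0.717
finger_force: 0.0
time: 24.27
position: [0.443, -0.3188, 0.0134]
tool_rot: [0.996, 0.087, 0.001, 0.001]
ft_force: [-0.3, 1.0, 6.6]
width: 0.421
finger_force: 15.0
time: 24.68
position: [0.443, -0.3188, 0.0134]
tool_rot: [0.996, 0.087, 0.001, 0.001]
ft_force: [-0.6, 1.0, 7.6]
width: 0.417
finger_force: 15.0
time: 25.1
position: [0.4422, -0.3182, 0.0834]
tool_rot: [0.996, 0.087, -0.0, -0.0]
ft_force: [-0.2, -0.0, 0.3]
width: 0.423
finger_force: 15.0
```

```bash
python3 -m pendant '[[[0.0131,0.1162,0.084],[0,0,0]],[[0.0131,0.1162,0.084],[0,0,0]],[[0.0131,0.1162,0.084],[0,0,0]],[[0.0131,0.1162,0.084],[0,0,0]],[[0.0131,0.1162,0.084],[0,0,0]]]' >/dev/null
for i in 1 2; do python3 -m pendant '[[[0.0131,0.1162,0],[0,0,0]],[[0.0131,0.1162,0],[0,0,0]],[[0.0131,0.1162,0],[0,0,0]],[[0.0131,0.1162,0],[0,0,0]],[[0.0131,0.1162,0],[0,0,0]]]'; done
python3 -m pendant '[[[0,0,-0.16],[0,0,0]],[[0,0,-0.12],[0,0,0]],[[0,0,-0.06],[0,0,0]],[[0,0,0],[0,0,0]],[[0,0,0],[0,0,0]]]'
python3 - <<'E'
from h import *
o,im=snap("wrist","w7.png"); print(o["position"]);circ(o,im,o["position"][2]+.0095)
E
```

```text
time: 25.93
position: [0.4749, -0.0264, 0.1881]
tool_rot: [0.996, 0.087, 0.001, 0.0]
ft_force: [0.1, -0.3, -0.0]
width: 0.422
finger_force: 15.0
time: 26.35
position: [0.4913, 0.1189, 0.1881]
tool_rot: [0.996, 0.087, 0.001, -0.0]
ft_force: [1.5, -0.4, -0.9]
width: 0.42
finger_force: 15.0
time: 26.77
position: [0.4914, 0.1174, 0.1027]
tool_rot: [0.996, 0.087, -0.0, 0.0]
ft_force: [-0.2, -0.6, 0.7]
width: 0.422
finger_force: 15.0
[0.49144125 0.11744114 0.10268764]
circ [311. 282.] 0.5074 0.1199 R 0.035
```

View pics/w7.png

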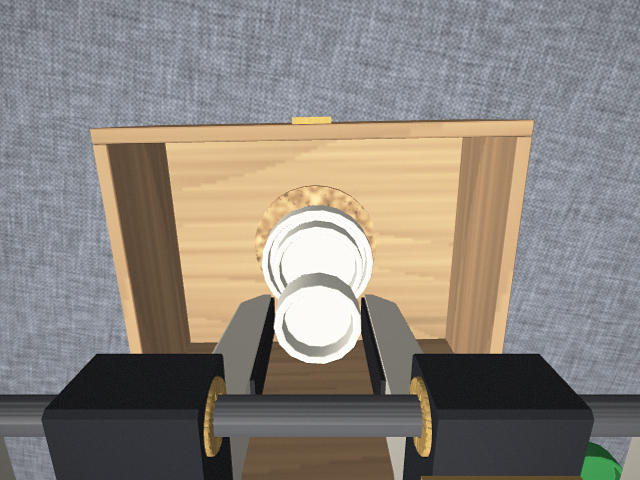

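The held small dish is at (318,320), sides at 275 and 361, bottom at 363. The medium dish's far rim behind it is near (318,221).

Run:
```python
from h import *
o=get_obs();f=mapper("wrist",o);u=np.array([.985,.17])
im=cv2.imread("pics/w7.png");print(im[200:300:2,318].mean(1).astype(int))
print("small",f([[275,320],[361,320]],.112).mean(0),f([[318,363]],.112)+.0195*u)
print("med",f([[318,221]],.045)-.027*u, "large",f([[318,206]],.032)-.035*u)
```

```text
[220 209 187 134 134 172 252 250 238 251 239 137 135 141 254 250 250 250
 250 250 250 250 250 250 250 250 250 250 250 250 250 250 250 250 250 251
 196 130 136 137 134 137 135 252 249 250 250 250 250 250]
small [0.49402509 0.11688884] [[0.49192688 0.11641815]]
med [[0.49456248 0.11708138]] large [[0.49257862 0.11676195]]
```

Run:
```python
from h import *
o=get_obs();f=mapper("wrist",o);u=np.array([.985,.17])
print("small",f([[318,285],[318,363]],.112).mean(0))
print("med",f([[318,227.5]],.045)-.027*u, "large",f([[318,211]],.032)-.035*u)
```

```text
small [0.49149665 0.11643756]
med [[0.49076828 0.11640762]] large [[0.48956494 0.11622679]]
```

```bash
python3 -m pendant '[[[-0.003,0,-0.08],[0,0,0]],[[0,0,-0.06],[0,0,0]],[[0,0,-0.036],[0,0,0]],[[0,0,-0.02],[0,0,0]],[[0,0,0],[0,0,0]]]'
python3 -m pendant '[[[0,0,-0.006],[0,0,0]],[[0,0,-0.006],[0,0,0]],[[0,0,0],[0,0,0]],[[0,0,0],[0,0,0]],[[0,0,0],[0,0,0]]]'
for i in 1 2; do python3 -m pendant '[[[0,0,-0.004],[0,0,0]],[[0,0,0],[0,0,0]],[[0,0,0],[0,0,0]],[[0,0,0],[0,0,0]],[[0,0,0],[0,0,0]]]' | egrep 'pos|ft'; done
```

```text
time: 27.23
position: [0.4909, 0.1174, 0.0532]
tool_rot: [0.996, 0.087, 0.0, -0.0]
ft_force: [1.0, -0.1, -1.2]
width: 0.423
finger_force: 15.0
time: 27.65
position: [0.4909, 0.1175, 0.0503]
tool_rot: [0.996, 0.087, 0.0, -0.0]
ft_force: [-0.3, -0.1, -0.4]
width: 0.42
finger_force: 15.0
position: [0.491, 0.1175, 0.0493]
ft_force: [0.2, -0.1, 5.2]
position: [0.4912, 0.1175, 0.049]
ft_force: [-3.9, -0.6, 12.4]
```

```bash
python3 -m pendant '[[[0,0,0.006],[0,0,0]],[[0,0,0],[0,0,0]],[[0,0,0],[0,0,0]],[[0,0,0],[0,0,0]],[[0,0,0],[0,0,0]]]' 0.3
python3 -m pendant '[[[0,0,0.02],[0,0,0]],[[0,0,0.12],[0,0,0]],[[0,0,0.16],[0,0,0]],[[0,0,0.16],[0,0,0]],[[0,0,0.08],[0,0,0]]]' 0.3
python3 -m pendant '[[[0,0,0],[0,0,0]],[[0,0,0],[0,0,0]],[[0,0,0],[0,0,0]],[[0,0,0],[0,0,0]],[[0,0,0],[0,0,0]]]'
python3 - <<'E'
from h import *
o,im=snap("wrist","w8.png");circ(o,im,.058,(.49,.117)); cv2.imwrite("pics/w8c.png",cv2.resize(im[120:300,200:440,::-1],None,fx=2,fy=2))
E
for i in 1 2; do python3 -m pendant '[[[0.0252,-0.1127,0],[0,0,0]],[[0.0252,-0.1127,0],[0,0,0]],[[0.0252,-0.1127,0],[0,0,0]],[[0.0252,-0.1127,0],[0,0,0]],[[0.0252,-0.1127,0],[0,0,0]]]' >/dev/null; done
python3 -m pendant '[[[0.0252,-0.1127,-0.044],[0,0,0]],[[0.0252,-0.1127,-0.044],[0,0,0]],[[0.0252,-0.1127,-0.044],[0,0,0]],[[0.0252,-0.1127,-0.044],[0,0,0]],[[0.0252,-0.1127,-0.044],[0,0,0]]]'
python3 -m pendant '[[[0,0,0],[0,0,0]],[[0,0,0],[0,0,0]],[[0,0,0],[0,0,0]],[[0,0,0],[0,0,0]],[[0,0,0],[0,0,0]]]'
python3 - <<'E'
from h import *
o,im=look("cover_center","w9.png"); circ(o,im,.008)
a=cv2.imread("pics/w8c.png"); b=cv2.resize(im[150:330,200:440,::-1],None,fx=1.6,fy=2)
cv2.imwrite("pics/w9c.png",np.vstack([cv2.resize(a,(480,280)),cv2.resize(im[150:330,220:420,::-1],(480,310))]))
E
```

```text
time: 28.9
position: [0.4906, 0.1174, 0.0492]
tool_rot: [0.996, 0.087, -0.0, 0.0]
ft_force: [-0.6, -0.5, 0.0]
width: 0.69
finger_force: 0.0
time: 29.32
position: [0.4915, 0.1176, 0.1897]
tool_rot: [0.996, 0.087, 0.002, -0.0]
ft_force: [-0.2, 0.7, 0.2]
width: 0.704
finger_force: 0.0
time: 29.73
position: [0.4903, 0.1174, 0.1831]
tool_rot: [0.996, 0.087, -0.001, 0.0]
ft_force: [0.9, -0.9, -0.1]
width: 0.699
finger_force: 0.0
circ [313. 232.] 0.4972 0.1187 R 0.0325
time: 31.03
position: [0.5851, -0.3066, 0.128]
tool_rot: [0.996, 0.087, -0.0, -0.0]
ft_force: [0.0, 0.1, 1.1]
width: 0.701
finger_force: 0.0
time: 31.45
position: [0.5854, -0.3043, 0.1301]
tool_rot: [0.996, 0.088, 0.0, 0.0]
ft_force: [0.8, 0.1, 0.9]
width: 0.7
finger_force: 0.0
cover_center call 0.81 [ 0.5859 -0.3083  0.013 ]
cover_center call 0.56 [ 0.5875 -0.3089  0.0107]
tcp [ 0.5854 -0.3043  0.1301]
circ [547. 306.] 0.5348 -0.487 R 0.1104
circ [319. 235.] 0.5875 -0.306 R 0.0194
```

View pics/w9c.png

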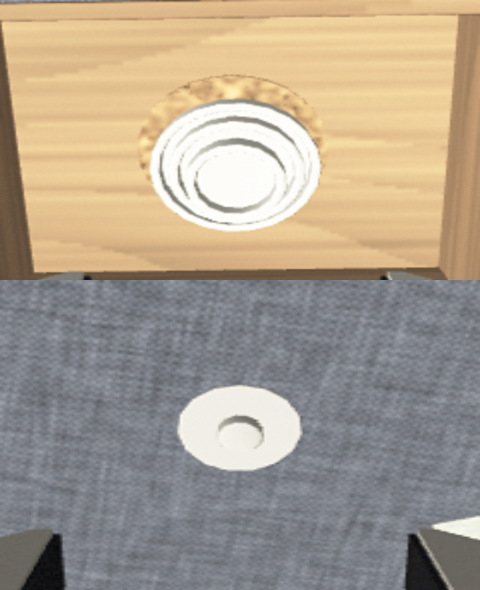

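The top crop shows the three dishes nested concentrically at (235,165). The bottom crop shows the cover with its knob at (240,430), between the fingers.

```bash
python3 -m pendant '[[[0.006,-0.008,-0.12],[0,0,0]],[[0,0,-0.12],[0,0,0]],[[0,0,-0.12],[0,0,0]],[[0,0,-0.08],[0,0,0]],[[0,0,-0.03],[0,0,0]]]' 0.3
for i in 1 2; do python3 -m pendant '[[[0,0,0],[0,0,0]],[[0,0,0],[0,0,0]],[[0,0,0],[0,0,0]],[[0,0,0],[0,0,0]],[[0,0,0],[0,0,0]]]' 1 12; done
python3 -m pendant '[[[0,0,0.02],[0,0,0]],[[0,0,0.04],[0,0,0]],[[0,0,0.06],[0,0,0]],[[0,0,0.08],[0,0,0]],[[0,0,0.08],[0,0,0]]]'
```

```text
time: 32.02
position: [0.5854, -0.3061, 0.0085]
tool_rot: [0.996, 0.087, -0.002, -0.001]
ft_force: [0.3, 0.8, 0.0]
width: 0.701
finger_force: 0.0
time: 32.43
position: [0.5873, -0.3075, 0.0133]
tool_rot: [0.996, 0.087, 0.001, 0.001]
ft_force: [-0.7, -0.4, -0.1]
width: 0.39
finger_force: 0.0
time: 32.85
position: [0.5868, -0.3072, 0.0121]
tool_rot: [0.996, 0.087, 0.0, 0.0]
ft_force: [-0.5, -0.2, 1.7]
width: 0.145
finger_force: 12.0
time: 33.27
position: [0.5868, -0.3072, 0.0841]
tool_rot: [0.996, 0.087, 0.0, 0.0]
ft_force: [0.3, 0.6, -0.2]
width: 0.138
finger_force: 12.0
```

```bash
python3 -m pendant '[[[-0.0256,0.1132,0.084],[0,0,0]],[[-0.0256,0.1132,0.084],[0,0,0]],[[-0.0256,0.1132,0.084],[0,0,0]],[[-0.0256,0.1132,0.084],[0,0,0]],[[-0.0256,0.1132,0.084],[0,0,0]]]' >/dev/null
for i in 1 2; do python3 -m pendant '[[[-0.0256,0.1132,0],[0,0,0]],[[-0.0256,0.1132,0],[0,0,0]],[[-0.0256,0.1132,0],[0,0,0]],[[-0.0256,0.1132,0],[0,0,0]],[[-0.0256,0.1132,0],[0,0,0]]]'; done
python3 -m pendant '[[[0,0,-0.16],[0,0,0]],[[0,0,-0.1],[0,0,0]],[[0,0,-0.03],[0,0,0]],[[0,0,0],[0,0,0]],[[0,0,0],[0,0,0]]]'
python3 - <<'E'
from h import *
o,im=snap("wrist","w10.png"); print(o["position"]);circ(o,im,o["position"][2]-.0037)
E
```

```text
time: 34.1
position: [0.5222, -0.0229, 0.1887]
tool_rot: [0.996, 0.087, 0.001, 0.0]
ft_force: [0.3, -0.6, 0.8]
width: 0.144
finger_force: 12.0
time: 34.52
position: [0.4902, 0.1186, 0.1887]
tool_rot: [0.996, 0.087, 0.001, -0.0]
ft_force: [1.2, -0.5, -0.5]
width: 0.141
finger_force: 12.0
time: 34.93
position: [0.4913, 0.1172, 0.1163]
tool_rot: [0.996, 0.087, 0.001, -0.0]
ft_force: [0.1, 0.7, 0.2]
width: 0.145
finger_force: 12.0
[0.49127008 0.11718019 0.11626331]
circ [310. 273.] 0.5073 0.1203 R 0.034
```

View pics/w10.png

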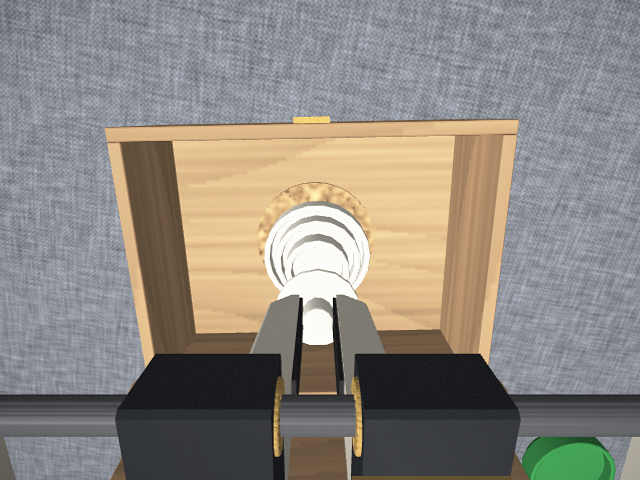

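Run:
```python
from h import *
o=get_obs();f=mapper("wrist",o);u=np.array([.985,.17])
im=cv2.imread("pics/w10.png").mean(2).astype(int);print(dict(zip(range(198,350,2),im[198:350:2,314])))
print("cover bottom",f([[318,345]],.1126)+.0195*u, "top",f([[318,270]],.1126)-.0195*u,f([[318,272.5]],.1126)-.0195*u)
for v in (236,238,240,242,244,246): print(v,f([[318,v]],.058)-.0195*u)
```

```text
{198: np.int64(225), 200: np.int64(216), 202: np.int64(140), 204: np.int64(141), 206: np.int64(253), 208: np.int64(251), 210: np.int64(251), 212: np.int64(251), 214: np.int64(254), 216: np.int64(139), 218: np.int64(140), 220: np.int64(149), 222: np.int64(254), 224: np.int64(251), 226: np.int64(251), 228: np.int64(251), 230: np.int64(251), 232: np.int64(252), 234: np.int64(180), 236: np.int64(145), 238: np.int64(145), 240: np.int64(151), 242: np.int64(254), 244: np.int64(250), 246: np.int64(251), 248: np.int64(252), 250: np.int64(251), 252: np.int64(251), 254: np.int64(251), 256: np.int64(251), 258: np.int64(251), 260: np.int64(251), 262: np.int64(250), 264: np.int64(251), 266: np.int64(251), 268: np.int64(254), 270: np.int64(177), 272: np.int64(253), 274: np.int64(251), 276: np.int64(251), 278: np.int64(251), 280: np.int64(251), 282: np.int64(251), 284: np.int64(251), 286: np.int64(251), 288: np.int64(251), 290: np.int64(251), 292: np.int64(250), 294: np.int64(251), 296: np.int64(253), 298: np.int64(148), 300: np.int64(156), 302: np.int64(158), 304: np.int64(157), 306: np.int64(156), 308: np.int64(188), 310: np.int64(253), 312: np.int64(251), 314: np.int64(251), 316: np.int64(251), 318: np.int64(251), 320: np.int64(251), 322: np.int64(251), 324: np.int64(251), 326: np.int64(252), 328: np.int64(251), 330: np.int64(251), 332: np.int64(252), 334: np.int64(251), 336: np.int64(251), 338: np.int64(251), 340: np.int64(251), 342: np.int64(251), 344: np.int64(255), 346: np.int64(84), 348: np.int64(84)}
cover bottom [[0.4931624  0.11642532]] top [[0.49263645 0.11650921]] [[0.49144655 0.11629836]]
236 [[0.4927709  0.11650289]]
238 [[0.49158001 0.11629186]]
240 [[0.49038541 0.11608018]]
242 [[0.48918709 0.11586784]]
244 [[0.48798503 0.11565484]]
246 [[0.48677921 0.11544117]]
```

```bash
python3 -m pendant '[[[-0.006,-0.001,-0.06],[0,0,0]],[[0,0,-0.06],[0,0,0]],[[0,0,-0.04],[0,0,0]],[[0,0,-0.02],[0,0,0]],[[0,0,0],[0,0,0]]]'
python3 -m pendant '[[[0,0,-0.006],[0,0,0]],[[0,0,-0.006],[0,0,0]],[[0,0,0],[0,0,0]],[[0,0,0],[0,0,0]],[[0,0,0],[0,0,0]]]'
for i in 1 2 3; do python3 -m pendant '[[[0,0,-0.004],[0,0,0]],[[0,0,0],[0,0,0]],[[0,0,0],[0,0,0]],[[0,0,0],[0,0,0]],[[0,0,0],[0,0,0]]]' | egrep 'pos|ft'; done
```

```text
time: 35.4
position: [0.4893, 0.1169, 0.0694]
tool_rot: [0.996, 0.087, -0.0, 0.0]
ft_force: [-0.2, 0.1, -0.7]
width: 0.147
finger_force: 12.0
time: 35.82
position: [0.4894, 0.1171, 0.0667]
tool_rot: [0.996, 0.087, 0.0, -0.0]
ft_force: [0.3, -0.7, -0.1]
width: 0.145
finger_force: 12.0
position: [0.4892, 0.1171, 0.0654]
ft_force: [0.5, -0.6, -0.6]
position: [0.4895, 0.1171, 0.065]
ft_force: [-1.8, -0.3, 5.6]
position: [0.4898, 0.1171, 0.0646]
ft_force: [-2.2, -0.6, 11.7]
```

Contact came at the expected seated height, so I'll release, rise and look.

```bash
python3 -m pendant '[[[0,0,0.006],[0,0,0]],[[0,0,0],[0,0,0]],[[0,0,0],[0,0,0]],[[0,0,0],[0,0,0]],[[0,0,0],[0,0,0]]]' 0.5
python3 -m pendant '[[[0,0,0.01],[0,0,0]],[[0,0,0.06],[0,0,0]],[[0,0,0.12],[0,0,0]],[[0,0,0.16],[0,0,0]],[[0,0,0.12],[0,0,0]]]' 0.5
python3 -m pendant '[[[0,0,0],[0,0,0]],[[0,0,0],[0,0,0]],[[0,0,0],[0,0,0]],[[0,0,0],[0,0,0]],[[0,0,0],[0,0,0]]]' 1
python3 - <<'E'
from h import *
o,im=snap("wrist","w11.png");im2=grab_frame("scene");print(o["position"])
for x in tip_of("scene","lid_edge")[:1]+tip_of("scene","cover_center")[:1]: print(x["confidence"],cam2w("scene",x["location"]))
cv2.imwrite("pics/w11c.png",np.vstack([cv2.resize(im[120:300,200:440,::-1],(480,360)),im2[180:300,240:540,::-1].repeat(2,0).repeat(2,1)[:, :480]]))
E
```

```text
time: 37.48
position: [0.4892, 0.1171, 0.0647]
tool_rot: [0.996, 0.087, -0.0, 0.0]
ft_force: [0.4, 0.2, -0.1]
width: 0.454
finger_force: 0.0
time: 37.9
position: [0.4892, 0.1171, 0.1851]
tool_rot: [0.996, 0.087, 0.0, -0.0]
ft_force: [0.3, 0.0, 0.9]
width: 0.502
finger_force: 0.0
time: 38.32
position: [0.4888, 0.117, 0.1811]
tool_rot: [0.996, 0.087, -0.001, 0.0]
ft_force: [-0.2, -0.4, -0.7]
width: 0.192
finger_force: 0.0
[0.48882405 0.11698073 0.18106974]
0.6 [0.49107423 0.11596926 0.0661127 ]
```

View pics/w11c.png

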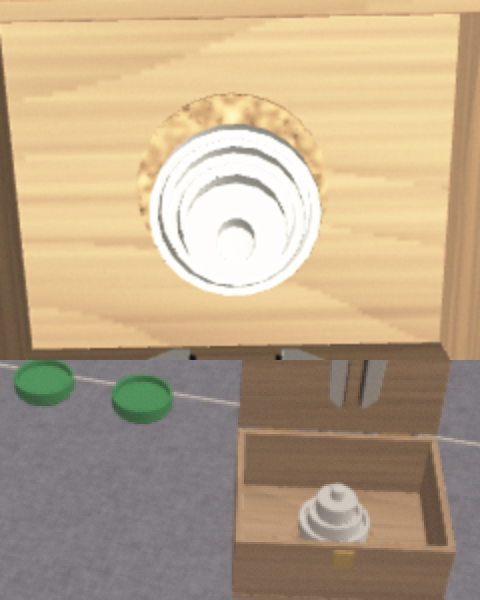

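The stack is complete: cover on top, concentric at (235,215), and upright in the side view at (337,510). Next I'll work out the lid-closing arc.

```bash
python3 -m pendant '[[[0,0,0.096],[0,0,0]],[[0,0,0.096],[0,0,0]],[[0,0,0.096],[0,0,0]],[[0,0,0.096],[0,0,0]],[[0,0,0.096],[0,0,0]]]' 1 20
python3 -m pendant '[[[-0.107,-0.02,0],[0,0,0]],[[-0.107,-0.02,0],[0,0,0]],[[-0.107,-0.02,0],[0,0,0]],[[-0.107,-0.02,0],[0,0,0]],[[-0.107,-0.02,0],[0,0,0]]]'
python3 -m pendant '[[[0,0,-0.1],[0,0,0]],[[0,0,-0.1],[0,0,0]],[[0,0,-0.1],[0,0,0]],[[0,0,-0.012],[0,0,0]],[[0,0,0],[0,0,0]]]'
python3 - <<'E'
import numpy as np
th=np.r_[1.65,1.5,np.arange(1.4,-.01,-.1)]
r=.14;d=r*np.cos(th)-.003*np.sin(th)-.008;z=.083+r*np.sin(th)+.003*np.cos(th)
P=np.c_[d,z];print(P[0]);D=np.diff(P,axis=0)
for t,p,q in zip(th[1:],P[1:],D): print(round(t,2),p.round(4),(q[0]*.985/.25).round(3),(q[0]*.174/.25).round(3),(q[1]/.25).round(3))
E
```

```text
time: 38.93
position: [0.4891, 0.117, 0.3034]
tool_rot: [0.996, 0.087, -0.0, 0.0]
ft_force: [0.6, -0.2, -0.7]
width: 0.005
finger_force: 0.0
time: 39.35
position: [0.3543, 0.0918, 0.302]
tool_rot: [0.996, 0.087, -0.0, 0.0]
ft_force: [-0.7, 0.3, 0.8]
width: 0.003
finger_force: 0.0
time: 39.77
position: [0.3551, 0.092, 0.2237]
tool_rot: [0.996, 0.087, -0.001, 0.0]
ft_force: [0.5, -0.1, 0.1]
width: 0.005
finger_force: 0.0
[-0.02206752  0.22232374]
1.5 [-0.0011  0.2229] 0.083 0.015 0.002
1.4 [0.0128 0.2215] 0.055 0.01 -0.006
1.3 [0.0266 0.2187] 0.054 0.01 -0.011
1.2 [0.0399 0.2146] 0.053 0.009 -0.017
1.1 [0.0528 0.2091] 0.051 0.009 -0.022
1.0 [0.0651 0.2024] 0.048 0.009 -0.027
0.9 [0.0767 0.1945] 0.046 0.008 -0.032
0.8 [0.0874 0.1855] 0.042 0.007 -0.036
0.7 [0.0971 0.1755] 0.038 0.007 -0.04
0.6 [0.1059 0.1645] 0.034 0.006 -0.044
0.5 [0.1134 0.1528] 0.03 0.005 -0.047
0.4 [0.1198 0.1403] 0.025 0.004 -0.05
0.3 [0.1249 0.1272] 0.02 0.004 -0.052
0.2 [0.1286 0.1138] 0.015 0.003 -0.054
0.1 [0.131 0.1  ] 0.009 0.002 -0.055
-0.0 [0.132 0.086] 0.004 0.001 -0.056
```

```bash
python3 -m pendant '[[[0.037,0.0066,0],[0,0,0]],[[0.037,0.0066,0],[0,0,0]],[[0.037,0.0066,0],[0,0,0]],[[0.037,0.0066,0],[0,0,0]],[[0.042,0.0075,0],[0,0,0]]]'
python3 -m pendant '[[[0.042,0.0075,0],[0,0,0]],[[0.055,0.01,-0.006],[0,0,0]],[[0.054,0.01,-0.011],[0,0,0]],[[0.053,0.009,-0.017],[0,0,0]],[[0.051,0.009,-0.022],[0,0,0]]]'
python3 -m pendant '[[[0,0,0],[0,0,0]],[[0,0,0],[0,0,0]],[[0,0,0],[0,0,0]],[[0,0,0],[0,0,0]],[[0,0,0],[0,0,0]]]'
python3 - <<'E'
from h import *
for c in ("scene","top"):
    grab_frame(c)
    for x in tip_of(c,"lid_edge")[:1]: print(x["confidence"],cam2w(c,x["location"]))
E
```

```text
time: 40.18
position: [0.4043, 0.1008, 0.2249]
tool_rot: [0.996, 0.087, -0.0, -0.0]
ft_force: [-1.5, -0.4, 0.6]
width: 0.004
finger_force: 0.9
time: 40.6
position: [0.4684, 0.1123, 0.2104]
tool_rot: [0.996, 0.087, -0.0, -0.0]
ft_force: [-1.7, 1.8, -0.1]
width: 0.006
finger_force: 0.8
time: 41.02
position: [0.4666, 0.1119, 0.2109]
tool_rot: [0.996, 0.087, 0.0, -0.0]
ft_force: [-0.1, 0.1, 0.6]
width: 0.004
finger_force: 0.0
0.72 [0.48980607 0.1205586  0.22391897]
0.55 [0.48900474 0.11427282 0.22425416]
```

```bash
python3 -m pendant '[[[0.048,0.009,-0.027],[0,0,0]],[[0.046,0.008,-0.032],[0,0,0]],[[0.042,0.007,-0.036],[0,0,0]],[[0.038,0.007,-0.04],[0,0,0]],[[0.034,0.006,-0.044],[0,0,0]]]'
python3 -m pendant '[[[0.03,0.005,-0.047],[0,0,0]],[[0.025,0.004,-0.05],[0,0,0]],[[0.02,0.004,-0.052],[0,0,0]],[[0.015,0.003,-0.054],[0,0,0]],[[0.004,0.001,-0.02],[0,0,0]]]'
python3 -m pendant '[[[0.004,0.001,-0.02],[0,0,0]],[[0.003,0,-0.02],[0,0,0]],[[0.001,0,-0.02],[0,0,0]],[[0,0,-0.02],[0,0,0]],[[0,0,-0.01],[0,0,0]]]'
python3 -m pendant '[[[0,0,0],[0,0,0]],[[0,0,0],[0,0,0]],[[0,0,0],[0,0,0]],[[0,0,0],[0,0,0]],[[0,0,0],[0,0,0]]]'
```

```text
time: 41.63
position: [0.5194, 0.1214, 0.1656]
tool_rot: [0.996, 0.087, 0.0, -0.0]
ft_force: [-0.8, 0.6, 0.9]
width: 0.006
finger_force: 0.6
time: 42.05
position: [0.5419, 0.1253, 0.1071]
tool_rot: [0.996, 0.087, -0.001, 0.0]
ft_force: [0.2, 0.4, 0.4]
width: 0.006
finger_force: 0.5
time: 42.47
position: [0.5442, 0.1256, 0.087]
tool_rot: [0.996, 0.087, 0.0, -0.0]
ft_force: [0.8, 0.5, 0.7]
width: 0.003
finger_force: 0.5
time: 42.88
position: [0.5443, 0.1257, 0.0876]
tool_rot: [0.996, 0.087, 0.0, -0.0]
ft_force: [-0.0, 0.4, -0.4]
width: 0.006
finger_force: 0.0
```

Press 1 mm at a time until firm contact, then back off.

```bash
for i in 1 2; do python3 -m pendant '[[[0,0,-0.004],[0,0,0]],[[0,0,0],[0,0,0]],[[0,0,0],[0,0,0]],[[0,0,0],[0,0,0]],[[0,0,0],[0,0,0]]]' | egrep 'pos|ft'; done
```

```text
position: [0.5442, 0.1257, 0.0864]
ft_force: [-0.7, 0.6, -0.3]
position: [0.5443, 0.1257, 0.0861]
ft_force: [-4.2, -2.1, 7.3]
```

```bash
python3 -m pendant '[[[0,0,-0.004],[0,0,0]],[[0,0,0],[0,0,0]],[[0,0,0],[0,0,0]],[[0,0,0],[0,0,0]],[[0,0,0],[0,0,0]]]' | egrep 'pos|ft'
python3 -m pendant '[[[0,0,0.04],[0,0,0]],[[0,0,0.1],[0,0,0]],[[0,0,0.16],[0,0,0]],[[0,0,0.16],[0,0,0]],[[0,0,0.16],[0,0,0]]]'
python3 -m pendant '[[[0,0,0],[0,0,0]],[[0,0,0],[0,0,0]],[[0,0,0],[0,0,0]],[[0,0,0],[0,0,0]],[[0,0,0],[0,0,0]]]' >/dev/null
python3 - <<'E'
from h import *
snap("scene","scene9.png")
for x in tip_of("scene","lid_edge")[:1]: print(x["confidence"],cam2w("scene",x["location"]))
E
```

```text
position: [0.5444, 0.1257, 0.086]
ft_force: [-8.6, -2.1, 17.1]
time: 44.55
position: [0.5438, 0.1256, 0.2414]
tool_rot: [0.996, 0.087, -0.0, -0.0]
ft_force: [0.6, -0.4, -0.2]
width: 0.005
finger_force: 0.0
0.8 [0.57167679 0.13692985 0.08259513]
```

View pics/scene9.png

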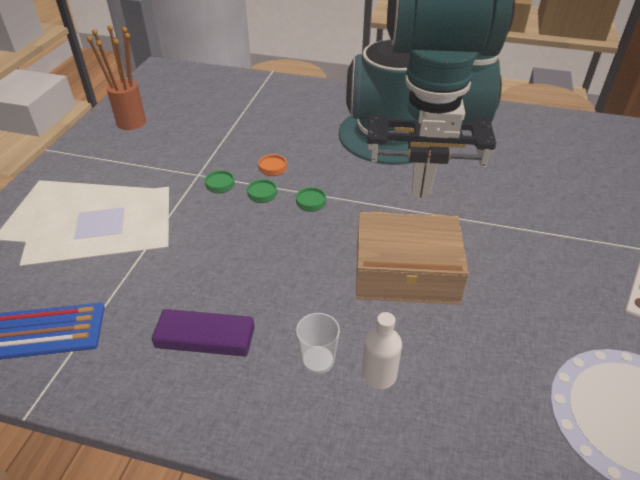

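The lid lies flat on the box at (410,240) with its edge at z 0.083. The bottle, tumbler and case haven't moved, and the gripper is clear.

```bash
python3 -c "
from rig import job_done; print(job_done())"
```

```text
the job is handed in; nothing more can be done
None
```

I handed the job in at about 45 s of the 144 s allowed: the three dishes and cover are stacked on the cork pad, the lid is shut, and the bottle, tumbler and case are where they were; the judge returned no verdict.

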